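# Release the left-hand locking knob of a label-roll holder and clear the empty core

### The job

The label roll on the holder is used up. Its black locking knob has a LEFT-HAND thread: turn it clockwise (seen from above) until you feel it come gently up against its end stop, without straining it, so that the red catches draw right in; then lift the empty cardboard core straight off over the knob, without dragging it hard against the holder, and stand it upright in the teal tray. Leave the knob backed off, and leave everything else on the desk where it is.

Things in the scene. Friction and masses are not known exactly. Their poses are not given: they have to be found in the camera images.
- holder: Label-roll holder fixed to the desk: grey base 130 x 130 x 18 mm, a flange 76 mm across (top 24 mm above the desk) and an upright aluminium hub 41 mm across, top 92 mm above the desk. Origin: on the hub's axis at desk level, z up. Fingertips must stay over 93 mm high while gripping the knob, to clear hub and catches.
- knob_mid (a point): Point on the axis of the round black fluted knob, 38 mm across, 30 mm high, on top of the hub; 18 mm above its underside, 12 mm below its top. It rises with the knob but does not turn with it. 116 mm above the desk at its tightest, 121.2 mm at the end stop. The left-hand thread raises it 2 mm per radian turned clockwise.
- knob_top (a point): Centre of the knob's top (orange disc, white pointer); rises, does not turn with it. Tightest to end stop: 2.6 rad; it starts 0 to 0.9 rad along, so 1.7 to 2.6 rad are needed, in two or more grasps. It stays where left. A 12 to 20 N grip holds well enough to overload the stop: friction on the sides slips only above about 0.25 N m.
- bush (a point): Point on the axis at the hub's top edge, 84 mm above the desk, where the spindle head sits in a rubber bush and twists 1 rad per N m; it lines up with the holder's x when unloaded. The knob turns at 0.06 N m; at the hard end stop (or tight end) the torque climbs at once: stop at 0.12 to 0.18 N m. Over 0.25 N m (0.25 rad of twist) damages the bush.
- catches (a point): Point on the axis, 88 mm above the desk, in the dark spindle head that tops the hub and carries two red catches, 12 mm wide, 86 to 91 mm high, which slide in and out along this point's x, one to each side. Done up they stick out 25 to 27.5 mm from the axis, over the core's rim, and lock the core; with the knob at its end stop they lie inside the head.
- core: Empty cardboard core, a tube 55 mm outside, 45 mm bore, 60 mm high, 35 to 70 g, standing on the holder's flange round the hub (its rim 84 mm above the desk), loose by 2 mm all round. The knob passes through its bore. Origin: centre of its underside; z along the tube. It can be gripped from above across its outside, fingers on both sides of the knob, on its top 30 mm.
- tray: Empty teal tray for used cores, fixed on the desk: 170 (its x) x 150 (its y) x 35 mm, walls and floor 5 mm. Origin: centre of the underside. Place and yaw vary; it may be on either side of the holder.
- label_roll: Bystander: full roll of white labels standing on end, 96 mm across, 60 mm high; origin at the underside's centre.
- carton_red: Bystander: medicine carton with a red band, 110 x 55 x 35 mm; origin at the underside's centre.
- carton_blue: Bystander: medicine carton with a blue band, 120 x 70 x 30 mm; origin at the underside's centre.
- pill_bottle: Bystander: white pill jar, 52 mm across, 85 mm high; origin at the underside's centre.
- stapler: Bystander: blue stapler, 130 x 34 x 42 mm; origin at the underside's centre.
- mug: Bystander: white mug, 76 mm across, 90 mm high; origin at the underside's centre.

How it is judged:
By the outcome, as a careful person would: the job done as asked, in the order asked, and still so for the second after the job is handed in, with the robot touching nothing.
It also fails if it takes over 72 s, if anything falls off the work surface, if the arm or the gripper's body presses on something with over 40 N, if the wrist force passes 120 N, or if a joint passes its speed limit or range.

### The arm

A 6-joint arm with a two-finger parallel gripper is mounted at the origin on the work surface. World frame = base frame: x ahead of the robot, y to its left, z up, the work surface at z = 0. Lengths are in mm, angles in degrees, forces in N, time in s.
With the tool pointing down it reaches from about 300 to 850 mm from the base axis. Payload 4.2 kg.
Tool frame: the origin (TCP) lies on the centre line of the jaws, within the pads' length; the fingertips stand 11 mm ahead of it and the grasp point (between the pads) lies 8 mm behind it; z points along the fingers, y is the line along which they close (so a half turn about z gives the same grasp; the last joint's range is limited). The gripper opens to 91 mm and grips with 3 to 60 N. Pads are 32 mm wide; open, the fingers measure 118 mm over their backs; the gripper's body (76 mm by 178 mm) begins 60 mm behind the grasp point.
Start: joints at [64.4, 18.312, 89.639, -0, 72.044, -1.146], TCP at [238.031, 523.434, 224.976] pointing down, gripper open.
Joint ranges: [-177.97, 177.97], [-48.28, 115.42], [12.27, 149.76], [-77.06, 257.06], [2.81, 150.46], [-146.56, 146.56]. Speed limits (degrees/s): [147.25, 147.25, 180, 180, 180, 180].

### API

Orientations are given as [roll, pitch, yaw] about the fixed x, y, z axes, in that order (R = Rz(yaw) Ry(pitch) Rx(roll)).
In Python, from workcell import env, grab_frame, camera_model, models gives the robot as it stands.
- The arm moves only by the shell command python3 -m crank 'ROWS' [FORCE]. ROWS is text: rows parted by semicolons, each of 7 numbers parted by spaces: the closure, from -1 (fully open) to 1 (shut), so that 0 is half open, then the shift along the tool's x, y, z in mm, then the turn, a rotation vector about the tool's x, y, z in degrees. A call has 1 to 10 rows; each row shifts and turns the commanded pose from where the row before left it, along the tool's axes as they then stand; what a row does not reach is not made up. A row lasts 1/8 s, in which the tool goes at most 62.5 mm and 10.7 degrees, less where a joint would pass 70% of its speed; a pose out of reach is approached as far as the arm can. A call is refused whole if a number of a shift passes 62.5 or a number of a turn 10.7, either way. A call with a gripper value outside its range is refused whole. The fingers move at their own pace and stop on an object; FORCE is the grip in N (left out, the last holds). Time passes only in rows, so rows that do not move let the fingers close. It gives the time, the measured TCP pose, the force, the opening and the grip force at its end, in the units of the state.
- env.state(): the state, without advancing time (a new reading comes with each control period).
- grab_frame(name): name is "scene" or "top" or "wrist"; returns the picture (480x640x3 uint8, blue, green, red); there is no depth.
- camera_model(name): a dict with "K" (3x3 intrinsics, pixels), "k1" (the pictures are not rectified: a ray, as slopes to the right and down, at radius r is drawn at 1 + k1 r^2 times it, then the intrinsics apply), "R" (3x3) and "t" (3): a world point X has camera coordinates R X + t; the wrist camera has in their place "mount" (4x4, takes a point from camera to tool coordinates, whose origin is the TCP and whose axes are the flange's). Camera axes: x right, y down, z forward; pixel columns grow to the right and rows downward; lengths in mm; the calibration is good to about 2 mm. A picture is of the moment at which its call begins: read the wrist's pose just before it. camera_model takes no time and is no camera call.
- env.job_done(): hands the job in; it is judged then, once.
Trained networks look in the newest picture that a camera, given by its name, has taken for a name from the list of things; names that differ only in an ending like _2 or _b are one class to them, and where a whole thing is asked for, a point or a joint stands for the part that bears it (a point fixed in the world has none). Each returns a list of dicts, best first, with "p" (0 to 1); they miss things now and then, are a little off and sometimes report something else, mostly with a low value. They report only what shows in the picture. A call takes as long as a camera call.
- models.search_frame(name, camera): "point" ([x, y, z] in mm, in world coordinates, good to about 4 mm: the middle of the surface that is visible of it).
The state is a dict: "time_s": time; "qpos": joint angles; "qvel": joint speeds; "effort": joint torques, N m; "ee_pos": TCP position; "ee_rot": TCP orientation; "force": force on the tool from outside, world axes, zero at the start; "torque": the same for the moment, N m; "gripper_width": finger opening in mm; "gripper_force": force on a finger pad.
Only numpy, scipy, OpenCV 4.12 (cv2) and the standard library are available. Lean on these libraries where they do the work, as an engineer would, in place of code of your own. Each camera call takes 0.05 s, during which the arm holds its last target. There are 200 camera calls.

## Working session

There is one attempt and no reset: what is moved stays moved. The work goes in short steps, Python scripts to look and compute and a shell command to move; the robot and the scene stay as the last step left them, time stands still between calls to the robot, and variables do not carry over. Pictures are saved under pics/ and viewed, at most 10 in all, crops included, and the job is handed in when it is done.

```bash
ls; mkdir -p pics
cat > h.py <<'E'
import numpy as np, cv2
from workcell import env, grab_frame, camera_model, models
def px2w(cam,u,v,z):
    m=camera_model(cam);K=np.array(m["K"]);R=np.array(m["R"]);t=np.array(m["t"])
    d=np.array([(u-K[0,2])/K[0,0],(v-K[1,2])/K[1,1]]);s=d.copy()
    for _ in range(20): s=d/(1+m["k1"]*(s@s))
    ray=R.T@np.array([s[0],s[1],1]);c=-R.T@t
    return c+ray*(z-c[2])/ray[2]
E
python3 - <<'E'
from h import *
s=env.state();print({k:np.round(v,3).tolist() for k,v in s.items()})
for c in("scene","top"):
    f=grab_frame(c);cv2.imwrite(f"pics/{c}1.png",f)
    for n in("holder","knob_top","knob_mid","catches","core","tray","label_roll","carton_red","carton_blue","pill_bottle","stapler","mug"):
        print(c,n,[(np.round(r["point"]).tolist(),round(r["p"],2)) for r in models.search_frame(n,c)[:2]])
E
```

```text
pics
{'time_s': 0.0, 'qpos': [64.402, 18.352, 89.707, -0.002, 72.043, -1.145], 'qvel': [-0.035, 0.099, -0.136, 0.069, -0.027, 0.061], 'effort': [-0.001, -41.246, -23.197, 0.073, 0.046, -0.0], 'ee_pos': [237.81, 522.98, 224.111], 'ee_rot': [-179.897, 0.0, 155.547], 'force': [-0.157, -0.25, -0.163], 'torque': [-0.011, 0.024, 0.03], 'gripper_force': 0.0, 'gripper_width': 91.328}
scene holder [([565.0, -179.0, 22.0], 0.75), ([557.0, -190.0, 128.0], 0.75)]
scene knob_top [([556.0, -190.0, 128.0], 0.86), ([565.0, -180.0, 20.0], 0.69)]
scene knob_mid [([553.0, -191.0, 126.0], 0.89)]
scene catches [([555.0, -188.0, 123.0], 0.76)]
scene core [([567.0, -178.0, 62.0], 0.94), ([767.0, -188.0, 28.0], 0.67)]
scene tray [([545.0, 191.0, 6.0], 0.57)]
scene label_roll [([766.0, -20.0, 63.0], 0.66), ([547.0, 194.0, 4.0], 0.39)]
scene carton_red [([764.0, 213.0, 35.0], 0.57)]
scene carton_blue [([763.0, -188.0, 31.0], 0.83)]
scene pill_bottle [([558.0, 398.0, 62.0], 0.59)]
scene stapler [([490.0, -411.0, 39.0], 0.93)]
scene mug [([652.0, -418.0, 55.0], 0.58)]
top holder [([544.0, -196.0, 20.0], 0.73), ([646.0, -440.0, 43.0], 0.53)]
top knob_top [([548.0, -193.0, 123.0], 0.77), ([542.0, 393.0, 83.0], 0.37)]
top knob_mid [([549.0, -192.0, 128.0], 0.85)]
top catches [([546.0, -191.0, 129.0], 0.92)]
top core []
top tray [([553.0, 193.0, 11.0], 0.59)]
top label_roll [([745.0, -24.0, 59.0], 0.68)]
top carton_red [([747.0, 212.0, 33.0], 0.7)]
top carton_blue [([753.0, -193.0, 31.0], 0.95)]
top pill_bottle [([545.0, 394.0, 86.0], 0.92)]
top stapler [([474.0, -411.0, 42.0], 0.77)]
top mug [([645.0, -441.0, 40.0], 0.93)]
```

View pics/top1.png

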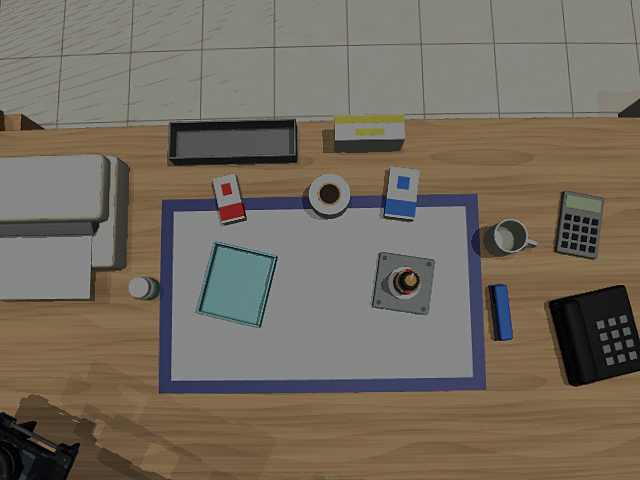

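View pics/scene1.png

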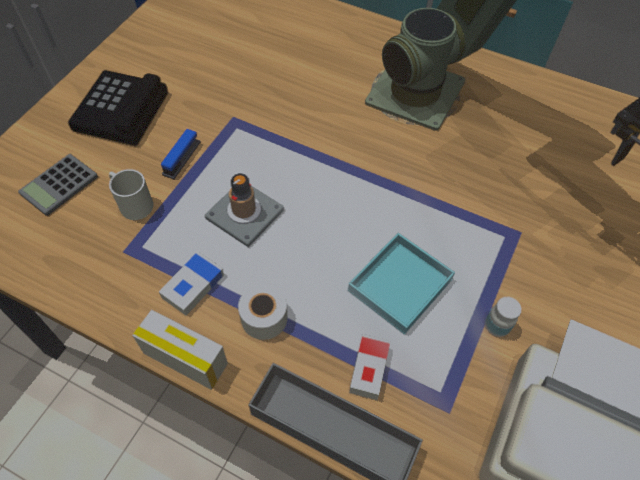

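Top view: the holder sits at about px (404,283) and the tray at (238,284). Both match the networks' positions: holder (550,-192) and tray (550,193). The path there is clear at the current height.

```bash
python3 -m crank '-1 -20 -18 -3 0 0 0;-1 -41 -37 -4 0 0 0;-1 -41 -37 -4 0 0 0;-1 -41 -37 -4 0 0 0;-1 -41 -37 -4 0 0 0;-1 -41 -37 -4 0 0 0;-1 -41 -37 -4 0 0 0;-1 -41 -37 -4 0 0 0;-1 -41 -37 -4 0 0 0;-1 -41 -37 -4 0 0 0' 15; python3 -m crank '-1 -41 -37 -4 0 0 0;-1 -41 -37 -4 0 0 0;-1 -41 -37 0 0 0 0;-1 -41 -37 0 0 0 0;-1 -20 -20 0 0 0 0;-1 0 0 0 0 0 0;-1 0 0 0 0 0 0'
cat >> h.py <<'E'
from scipy.spatial.transform import Rotation as Ro
def wcam(s):
    m=camera_model("wrist");M=np.array(m["mount"]);R=Ro.from_euler('xyz',s["ee_rot"],degrees=True).as_matrix()
    T=np.eye(4);T[:3,:3]=R;T[:3,3]=s["ee_pos"];return m,T@M
def wpx(s,u,v,z):
    m,T=wcam(s);K=np.array(m["K"])
    d=np.array([(u-K[0,2])/K[0,0],(v-K[1,2])/K[1,1]]);q=d.copy()
    for _ in range(20): q=d/(1+m["k1"]*(q@q))
    r=T[:3,:3]@np.array([q[0],q[1],1]);c=T[:3,3];return c+r*(z-c[2])/r[2]
def totool(s,w):
    R=Ro.from_euler('xyz',s["ee_rot"],degrees=True).as_matrix();return R.T@(np.array(w)-s["ee_pos"])
E
python3 - <<'E'
from h import *
s=env.state();print({k:np.round(v,3).tolist() for k,v in s.items()})
f=grab_frame("wrist");cv2.imwrite("pics/w1.png",f)
print(np.round(camera_model("wrist")["mount"],2))
for n in("holder","knob_top","knob_mid","catches","core"):
    print(n,[(np.round(r["point"]).tolist(),round(r["p"],2)) for r in models.search_frame(n,"wrist")[:2]])
E
```

```text
time_s: 2.55
ee_pos: [446.4, 40.1, 264.5]
ee_rot: [180.0, 0.0, 155.5]
force: [-0.5, 0.2, -0.1]
gripper_width: 91.2
gripper_force: 0.0
time_s: 3.42
ee_pos: [543.7, -186.0, 272.0]
ee_rot: [180.0, -0.0, 155.5]
force: [0.4, -0.5, -0.9]
gripper_width: 91.1
gripper_force: 0.0
{'time_s': 3.425, 'qpos': [-20.044, 16.87, 84.929, 0.024, 78.249, -85.568], 'qvel': [1.142, -0.433, 0.048, 0.032, -0.126, 0.014], 'effort': [-0.681, -40.051, -24.137, -0.073, 0.052, -0.004], 'ee_pos': [543.689, -185.981, 272.036], 'ee_rot': [179.981, -0.05, 155.519], 'force': [0.366, -0.498, -0.893], 'torque': [0.0, -0.031, -0.036], 'gripper_force': 0.0, 'gripper_width': 91.062}
[[   0.     -0.96   -0.29   83.03]
 [   1.      0.      0.     -0.23]
 [  -0.     -0.29    0.96 -158.67]
 [   0.      0.      0.      1.  ]]
holder [([535.0, -188.0, 16.0], 0.81)]
knob_top [([547.0, -191.0, 130.0], 0.61)]
knob_mid [([546.0, -193.0, 130.0], 0.75)]
catches [([541.0, -196.0, 125.0], 0.6)]
core [([532.0, -184.0, 81.0], 0.89), ([716.0, -30.0, 62.0], 0.62)]
```

View pics/w1.png

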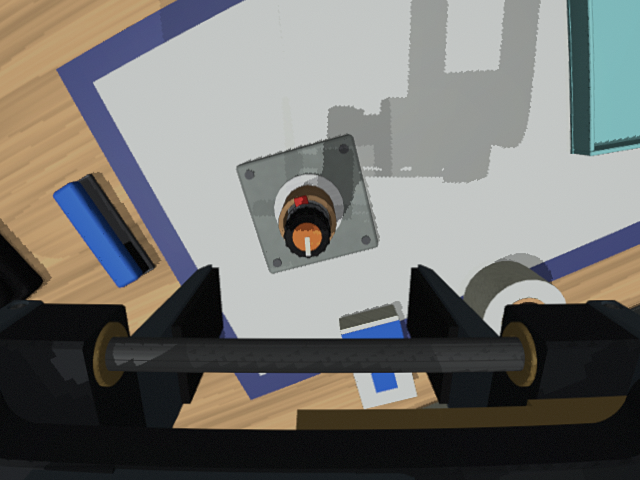

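The wrist view shows the knob's orange disc at about (308,236) with its pointer toward (308,250), and the red catch at (299,201). The base corners are at (237,167), (352,135), (379,242) and (272,273).

Run:
```python
from h import *
s=env.state();f=cv2.imread("pics/w1.png").astype(int)
b,g,r=f[...,0],f[...,1],f[...,2]
m=(r>150)&(g>60)&(g<170)&(b<100);m[:, :270]=0;m[:,345:]=0;m[:210]=0;m[265:]=0
y,x=np.where(m);print(x.min(),x.max(),y.min(),y.max(),x.mean(),y.mean())
u,v=(x.min()+x.max())/2,(y.min()+y.max())/2
for z in(128,131,133):print("knob",wpx(s,u,v,z))
c=np.array([wpx(s,*p,18) for p in((237,167),(352,135),(379,242),(272,273))]);print(c.round(1),c.mean(0))
d=np.roll(c,-1,0)-c;print(np.linalg.norm(d,axis=1),np.degrees(np.arctan2(d[:,1],d[:,0])))
k=wpx(s,u,v,130);print("pointer",wpx(s,308,253,130)-k,"catch",wpx(s,299,201,90)-k)
# top camera
f=cv2.imread("pics/top1.png").astype(int);b,g,r=f[...,0],f[...,1],f[...,2]
m=(r>130)&(g>50)&(g<170)&(b<90);m[:260]=0;m[300:]=0;m[:,:390]=0;m[:,430:]=0
y,x=np.where(m);print(x.mean(),y.mean(),px2w("top",x.mean(),y.mean(),130))
c=np.array([px2w("top",*p,18) for p in((379,252),(435,258),(429,314),(372,308))]);print(c.mean(0))
t=np.array([px2w("top",*p,35) for p in((215,242),(278,259),(262,327),(197,311))]);print("tray",t.round(1),t.mean(0))
d=np.roll(t,-1,0)-t;print(np.linalg.norm(d,axis=1),np.degrees(np.arctan2(d[:,1],d[:,0])))
```

```text
279 333 211 249 305.0063559322034 236.96822033898306
knob [ 543.56173312 -192.7485985   128.        ]
knob [ 542.82161487 -192.33879548  131.        ]
knob [ 542.3282027  -192.06559346  133.        ]
[[ 477.  -245.6   18. ]
 [ 497.1 -121.2   18. ]
 [ 617.3 -138.8   18. ]
 [ 601.3 -265.    18. ]] [ 548.18624983 -192.66659002   18.        ]
[125.98380817 121.4741734  127.25444113 125.78533693] [ 80.81532662  -8.3190338  -97.23770192 171.105951  ]
pointer [ 1.86046281e+01 -6.74984714e+00 -5.68434189e-14] catch [-17.33199849   0.1287155  -40.        ]
409.7260273972603 279.4657534246575 [ 552.10307862 -192.9120199   130.        ]
[ 551.19690661 -194.52285124   18.        ]
tray [[652.1 241.9  35. ]
 [609.9  95.1  35. ]
 [455.  132.6  35. ]
 [493.  282.5  35. ]] [552.4936386  187.99941822  35.        ]
[152.75447121 159.43792423 154.66693259 164.17946584] [-106.01641293  166.39989205   75.76595555  -14.31163639]
```

```bash
python3 -m crank '-1 -4 -2 25 0 0 0;-1 -3.5 -1.5 40 0 0 0;-1 0 0 25 0 0 0;-1 0 0 0 0 0 0;-1 0 0 0 0 0 0'
python3 - <<'E'
from h import *
s=env.state();print(s["ee_pos"],s["torque"])
f=grab_frame("wrist");cv2.imwrite("pics/w2.png",f)
b,g,r=[f[...,i].astype(int) for i in range(3)]
m=((r>170)&(g>60)&(g<170)&(b<90)).astype(np.uint8)
n,l,st,ce=cv2.connectedComponentsWithStats(m)
for i in range(1,n):
    if st[i,4]>150: print(st[i],ce[i],[wpx(s,*ce[i],z).round(1) for z in(128,130)])
E
```

```text
time_s: 4.35
ee_pos: [550.9, -192.5, 183.2]
ee_rot: [180.0, 0.1, 155.6]
force: [0.8, -0.6, -0.8]
gripper_width: 91.4
gripper_force: 0.0
[ 550.93949227 -192.52273046  183.22788782] [0.01573772 0.03783956 0.03304684]
```

View pics/w2.png

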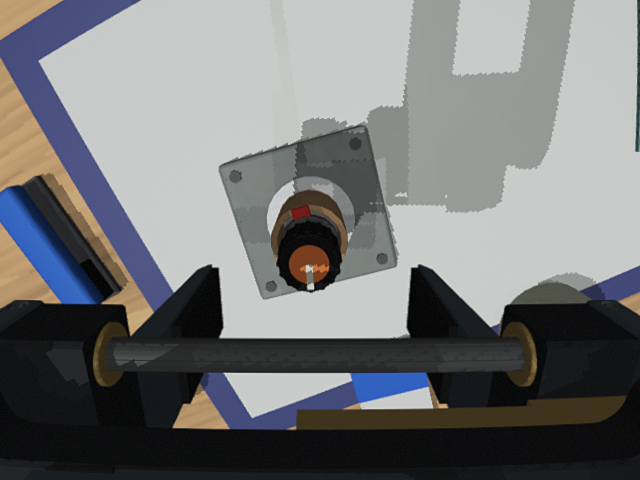

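The near view has the knob's top disc at about (310,264), the red catch at (301,213), and the fingertips at columns 217 and 413.

Run:
```python
from h import *
s=env.state();f=cv2.imread("pics/w2.png");b,g,r=[f[...,i].astype(int) for i in range(3)]
m=((r>90)&(r-b>50)&(g<150));m[:243]=0;m[300:]=0;m[:,:270]=0;m[:,350:]=0
y,x=np.where(m);print(x.min(),x.max(),y.min(),y.max(),x.mean(),y.mean())
for u,v in((310,264),(310,267)):
  for z in(128,131):
    w=wpx(s,u,v,z);print(w,totool(s,w))
c=np.array([wpx(s,*p,18) for p in((219,166),(366,125),(397,265),(264,299))]);print(c.mean(0),totool(s,c.mean(0)))
d=np.roll(c,-1,0)-c;print(np.linalg.norm(d,axis=1),np.degrees(np.arctan2(d[:,1],d[:,0])))
```

```text
275 346 243 283 309.217032967033 262.3956043956044
[ 548.29909433 -194.47768977  128.        ] [ 1.93658063 -2.83337171 55.55766534]
[ 547.27057479 -193.97126938  131.        ] [ 3.07348587 -2.79689033 52.55426233]
[ 550.03304272 -195.27178663  128.        ] [ 2.94619765e-02 -2.83909733e+00  5.55633671e+01]
[ 548.98021378 -194.75423325  131.        ] [ 1.19310442 -2.80253568 52.55988412]
[ 547.42417039 -193.97728412   18.        ] [  3.26909276  -2.77144085 165.55419471]
[126.07913915 125.72134962 125.79013011 126.53677606] [ 80.74061833  -9.38183937 -98.88783301 170.75101058]
```

```bash
python3 -m crank '-1 1 -2 30 0 0 0;-1 0.5 -0.8 30 0 0 0;-1 0 0 13 0 0 0;-1 0 0 0 0 0 0;-1 0 0 0 0 0 0' 15; python3 -c "
from h import *
s=env.state();print(s['ee_pos'],s['force'],s['torque'])"
python3 -m crank '1 0 0 0 0 0 0;1 0 0 0 0 0 0;1 0 0 0 0 0 0;1 0 0 0 0 0 0;1 0 0 0 0 0 0;1 0 0 0 0 0 0;1 0 0 0 0 0 0' 15; python3 -c "
from h import *
s=env.state();print(s['ee_pos'],s['force'],s['torque'],totool(s,s['force']+s['ee_pos']))"
```

```text
time_s: 5.03
ee_pos: [548.7, -194.8, 110.4]
ee_rot: [180.0, 0.2, 155.5]
force: [0.8, 0.1, -0.1]
gripper_width: 91.3
gripper_force: 0.0
[ 548.69906402 -194.76285934  110.38447428] [ 0.75151528  0.11049071 -0.09295082] [-0.00272242 -0.00243195 -0.03073864]
time_s: 5.9
ee_pos: [547.5, -194.6, 108.9]
ee_rot: [-180.0, -0.0, 155.6]
force: [-0.7, -0.8, 0.6]
gripper_width: 37.8
gripper_force: 15.0
[ 547.52165921 -194.63215909  108.9319975 ] [-0.69336581 -0.77868647  0.55897262] [-0.19694553  0.11322642 -0.00480754] [ 0.30896546 -0.99602059 -0.55860763]
```

```bash
cat > st.py <<'E'
from h import *
import sys
n=int(sys.argv[1]) if len(sys.argv)>1 else 1
S=[env.state()]
for _ in range(n-1): grab_frame("top"); S.append(env.state())
a=lambda k:np.mean([s[k] for s in S],0).round(3).tolist()
s=S[-1];F=np.mean([totool(x,np.array(x['force'])+x['ee_pos']) for x in S],0).round(2)
print(a('ee_pos'),a('ee_rot') if n==1 else s['ee_rot'],'F_tool',F,'T',a('torque'),'sd',np.std([x['torque'][2] for x in S]).round(3),a('gripper_width'),s['qpos'][5])
E
python3 st.py 3
python3 -m crank '1 0 0 -0.1 0 0 4;1 0 0 -0.3 0 0 8;1 0 0 -0.3 0 0 10;1 0 0 -0.4 0 0 10;1 0 0 -0.3 0 0 8'; python3 st.py 4
```

```text
[547.535, -194.639, 108.937] [-1.79982774e+02 -2.84487661e-03  1.55548143e+02] F_tool [ 0.18 -1.29 -0.59] T [-0.238, 0.112, -0.011] sd 0.005 37.588 -86.23158628890224
time_s: 6.62
ee_pos: [548.1, -194.1, 110.2]
ee_rot: [179.9, -0.0, 115.3]
force: [1.0, -0.4, -1.5]
gripper_width: 37.7
gripper_force: 15.0
[548.07, -194.131, 110.248] [ 1.79939795e+02 -3.93739461e-03  1.15673377e+02] F_tool [-0.15  1.33  1.45] T [0.043, -0.206, 0.037] sd 0.025 37.701 -46.367188167993206
```

```bash
python3 -m crank '1 0 0 -0.3 0 0 8;1 0 0 -0.35 0 0 10;1 0 0 -0.35 0 0 10;1 0 0 -0.3 0 0 8;1 0 0 -0.1 0 0 4;1 0 0 0 0 0 0'; python3 st.py 5
```

```text
time_s: 7.52
ee_pos: [548.8, -194.1, 111.7]
ee_rot: [179.9, -0.1, 75.7]
force: [3.9, 1.8, -2.5]
gripper_width: 37.7
gripper_force: 15.0
[548.76, -194.17, 111.748] [ 1.79870012e+02 -5.65675652e-02  7.56307992e+01] F_tool [2.87 4.03 3.25] T [0.213, -0.854, 0.042] sd 0.016 37.651 -6.333925080876648
```

```bash
python3 -m crank '-0.2 0 0 0 0 0 0;-0.2 0.5 0.7 0 0 0 0;-0.2 0 0 0 0 0 0;-0.2 0 0 0 0 0 0'; python3 st.py 4;  python3 -m crank '1 0 0 0 0 0 0;1 0 0 0 0 0 0;1 0 0 0 0 0 0;1 0 0 0 0 0 0;1 0 0 0 0 0 0' 15; python3 st.py 5
```

```text
time_s: 8.22
ee_pos: [548.2, -194.2, 111.7]
ee_rot: [-180.0, 0.0, 75.6]
force: [0.4, -1.4, 0.1]
gripper_width: 54.9
gripper_force: 0.0
[548.26, -194.147, 111.738] [-1.79991956e+02 -2.01923521e-03  7.55482796e+01] F_tool [ 0.16  0.56 -0.37] T [-0.086, 0.07, -0.026] sd 0.031 54.622 -6.178544475036645
time_s: 9.0
ee_pos: [548.7, -194.2, 111.8]
ee_rot: [180.0, -0.0, 75.5]
force: [0.7, -0.5, -0.5]
gripper_width: 37.8
gripper_force: 15.0
[548.743, -194.197, 111.808] [ 1.79959645e+02 -2.05087237e-03  7.55448253e+01] F_tool [-0.22  1.36 -0.1 ] T [-0.159, -0.199, 0.033] sd 0.032 37.712 -6.173719038418222
```

```bash
python3 -m crank '1 0 0 -0.1 0 0 4;1 0 0 -0.2 0 0 6;1 0 0 -0.2 0 0 6;1 0 0 -0.1 0 0 3;1 0 0 0 0 0 0'; python3 st.py 5; for i in 1; do python3 -m crank '1 0 0 -0.1 0 0 3;1 0 0 0 0 0 0'; python3 st.py 5; done
```

```text
time_s: 9.82
ee_pos: [549.0, -194.3, 112.4]
ee_rot: [179.9, -0.0, 56.6]
force: [3.8, -1.2, -1.8]
gripper_width: 37.6
gripper_force: 15.0
[548.985, -194.309, 112.399] [ 1.79930567e+02 -2.20049864e-02  5.65794705e+01] F_tool [0.69 3.23 1.75] T [-0.246, -0.52, 0.085] sd 0.008 37.655 12.791405552171279
time_s: 10.28
ee_pos: [549.0, -194.3, 112.5]
ee_rot: [179.9, -0.0, 53.6]
force: [3.9, -1.0, -2.4]
gripper_width: 37.7
gripper_force: 15.0
[548.982, -194.327, 112.517] [ 1.79929545e+02 -2.41419853e-02  5.35821071e+01] F_tool [1.8  4.67 2.12] T [-0.364, -0.739, 0.064] sd 0.033 37.652 15.789029360902019
```

```bash
python3 -m crank '1 0 0.4 -0.2 0 0 3;1 0 0 0 0 0 0'; python3 st.py 5;  python3 -m crank '1 0.2 0.2 -0.2 0 0 3;1 0 0 0 0 0 0'; python3 st.py 5
```

```text
time_s: 10.72
ee_pos: [549.0, -194.4, 112.6]
ee_rot: [180.0, -0.0, 50.6]
force: [5.4, -2.0, -3.2]
gripper_width: 37.5
gripper_force: 15.0
[549.017, -194.372, 112.638] [ 1.79969523e+02 -2.30675412e-02  5.05950572e+01] F_tool [2.32 4.91 2.83] T [-0.308, -0.801, 0.062] sd 0.018 37.712 18.762546470872046
time_s: 11.18
ee_pos: [549.1, -194.4, 112.7]
ee_rot: [180.0, -0.0, 47.6]
force: [4.7, -0.6, -3.7]
gripper_width: 37.3
gripper_force: 15.0
[549.077, -194.379, 112.761] [ 1.79994104e+02 -1.19445203e-03  4.75904267e+01] F_tool [1.83 4.78 3.04] T [-0.392, -0.742, 0.07] sd 0.034 37.547 21.783292476516202
```

```bash
python3 -m crank '1 0 0.1 -0.2 0 0 3;1 0 0 0 0 0 0'; python3 st.py 5
```

```text
time_s: 11.62
ee_pos: [549.1, -194.4, 112.9]
ee_rot: [-180.0, -0.0, 44.6]
force: [5.6, -1.1, -2.9]
gripper_width: 37.6
gripper_force: 15.0
[549.124, -194.428, 112.897] [-1.79999964e+02 -1.56081748e-04  4.45904712e+01] F_tool [2.56 4.55 3.47] T [-0.422, -0.783, 0.088] sd 0.024 37.636 24.78099730946571
```

```bash
python3 -m crank '1 0.2 0.3 0 0 0 3;1 0 0 0 0 0 0'; python3 st.py 6
```

```text
time_s: 12.08
ee_pos: [549.2, -194.5, 112.9]
ee_rot: [-180.0, 0.0, 41.6]
force: [3.1, -1.0, -2.2]
gripper_width: 37.5
gripper_force: 15.0
[549.193, -194.46, 112.958] [-1.79973785e+02  1.82779015e-02  4.15774968e+01] F_tool [1.54 3.6  2.72] T [-0.393, -0.544, 0.065] sd 0.031 37.53 27.797487720084874
```

```bash
python3 -m crank '1 0.2 0.3 0 0 0 2;1 0 0 0 0 0 0'; python3 st.py 6
```

```text
time_s: 12.58
ee_pos: [549.3, -194.5, 113.0]
ee_rot: [-179.9, 0.0, 39.5]
force: [2.0, -1.8, -2.2]
gripper_width: 37.5
gripper_force: 15.0
[549.309, -194.472, 112.97] [-1.79946867e+02  3.78445476e-02  3.95507127e+01] F_tool [-0.04  2.02  1.36] T [-0.351, -0.116, 0.07] sd 0.028 37.569 29.829687539016565
```

```bash
python3 -m crank '1 0 0.2 0 0 0 2;1 0 0 0 0 0 0'; python3 st.py 6
```

```text
time_s: 13.08
ee_pos: [549.4, -194.5, 113.0]
ee_rot: [-179.9, 0.0, 37.5]
force: [-0.6, -1.2, 0.4]
gripper_width: 37.6
gripper_force: 15.0
[549.414, -194.521, 112.982] [-1.79939195e+02  3.38450570e-02  3.75505166e+01] F_tool [-1.59 -0.08 -0.27] T [-0.202, 0.319, 0.055] sd 0.035 37.579 31.820558828197896
```

```bash
python3 -m crank '1 0 0 -0.1 0 0 3;1 0 0 0 0 0 0'; python3 st.py 5
```

```text
time_s: 13.58
ee_pos: [549.5, -194.5, 113.0]
ee_rot: [-179.9, 0.0, 34.6]
force: [-2.3, -1.0, 1.2]
gripper_width: 37.7
gripper_force: 15.0
[549.491, -194.552, 113.05] [-1.79949730e+02  3.16115864e-02  3.45764485e+01] F_tool [-2.27 -0.49 -1.25] T [-0.156, 0.545, 0.045] sd 0.018 37.739 34.79189740986262
```

```bash
python3 -m crank '1 0 0 -0.1 0 0 3;1 0 0 0 0 0 0'; python3 st.py 5
```

```text
time_s: 14.02
ee_pos: [549.6, -194.6, 113.1]
ee_rot: [-180.0, 0.0, 31.6]
force: [-2.4, -0.1, 0.9]
gripper_width: 37.4
gripper_force: 15.0
[549.555, -194.595, 113.141] [-1.79957227e+02  2.95199001e-02  3.15818581e+01] F_tool [-2.48 -1.48 -1.23] T [-0.126, 0.738, 0.06] sd 0.013 37.61 37.788107070487285
```

```bash
python3 -m crank '1 0 0 -0.1 0 0 3;1 0 0 0 0 0 0'; python3 st.py 5
```

```text
time_s: 14.48
ee_pos: [549.6, -194.6, 113.2]
ee_rot: [-180.0, 0.0, 28.6]
force: [-3.3, -0.2, 1.2]
gripper_width: 37.5
gripper_force: 15.0
[549.61, -194.633, 113.238] [-1.79966768e+02  2.82671133e-02  2.85819782e+01] F_tool [-3.58 -1.45 -1.07] T [-0.112, 0.865, 0.04] sd 0.022 37.768 40.7865849988675
```

```bash
python3 -m crank '1 -0.3 -0.2 -0.1 0 0 3;1 0 0 0 0 0 0'; python3 st.py 5
```

```text
time_s: 14.92
ee_pos: [549.6, -194.7, 113.4]
ee_rot: [-180.0, -0.0, 25.6]
force: [-2.7, -0.4, 1.4]
gripper_width: 37.3
gripper_force: 15.0
[549.61, -194.686, 113.379] [-1.79996840e+02 -2.87227688e-03  2.55825400e+01] F_tool [-3.05 -0.76 -0.6 ] T [-0.179, 0.764, 0.076] sd 0.023 37.653 43.7772432846545
```

```bash
python3 -m crank '1 -0.3 -0.2 -0.1 0 0 3;1 0 0 0 0 0 0'; python3 st.py 5
```

```text
time_s: 15.38
ee_pos: [549.6, -194.7, 113.5]
ee_rot: [180.0, -0.0, 22.6]
force: [-1.6, -1.1, 0.9]
gripper_width: 37.5
gripper_force: 15.0
[549.582, -194.735, 113.521] [ 1.79976550e+02 -3.56917104e-02  2.25782753e+01] F_tool [-2.08  0.38  0.15] T [-0.209, 0.495, 0.036] sd 0.022 37.626 46.77068611867574
```

```bash
python3 -m crank '1 0 -0.1 -0.1 0 0 3;1 0 0 0 0 0 0'; python3 st.py 5
```

```text
time_s: 15.82
ee_pos: [549.6, -194.7, 113.6]
ee_rot: [180.0, -0.0, 19.6]
force: [-0.9, -1.0, -0.9]
gripper_width: 37.6
gripper_force: 15.0
[549.564, -194.757, 113.657] [ 1.79963917e+02 -3.79260181e-02  1.95814837e+01] F_tool [-1.13  1.44  0.98] T [-0.387, 0.336, 0.049] sd 0.027 37.606 49.77702472618573
```

```bash
python3 -m crank '1 0 0 -0.1 0 0 3;1 0 0 0 0 0 0'; python3 st.py 5
```

```text
time_s: 16.27
ee_pos: [549.6, -194.8, 113.8]
ee_rot: [180.0, -0.0, 16.6]
force: [-1.0, -2.5, -1.4]
gripper_width: 37.8
gripper_force: 15.0
[549.556, -194.778, 113.789] [ 1.79962808e+02 -3.86761083e-02  1.65864632e+01] F_tool [-1.14  2.54  1.65] T [-0.536, 0.159, 0.055] sd 0.022 37.767 52.77500867222277
```

```bash
python3 -m crank '1 0 0 -0.1 0 0 3;1 0 0 0 0 0 0'; python3 st.py 5
```

```text
time_s: 16.73
ee_pos: [549.6, -194.8, 113.9]
ee_rot: [180.0, -0.0, 13.6]
force: [0.1, -3.3, -3.3]
gripper_width: 37.7
gripper_force: 15.0
[549.546, -194.801, 113.902] [ 1.79963768e+02 -3.95499899e-02  1.35874363e+01] F_tool [-0.18  3.67  1.81] T [-0.684, 0.023, 0.047] sd 0.025 37.533 55.77450141306803
```

```bash
python3 -m crank '1 0 0 -0.1 0 0 2;1 0 0 0 0 0 0'; python3 st.py 5
```

```text
time_s: 17.18
ee_pos: [549.6, -194.8, 114.0]
ee_rot: [180.0, -0.0, 11.5]
force: [1.5, -4.2, -2.1]
gripper_width: 37.8
gripper_force: 15.0
[549.525, -194.816, 114.007] [ 1.79961750e+02 -3.91079825e-02  1.15540580e+01] F_tool [0.42 4.95 2.6 ] T [-0.931, -0.141, 0.085] sd 0.038 37.493 57.8068466019561
```

```bash
python3 -m crank '1 0 0.3 0 0 0 2;1 0 0 0 0 0 0'; python3 st.py 6
```

```text
time_s: 17.62
ee_pos: [549.5, -194.9, 114.0]
ee_rot: [180.0, -0.0, 9.5]
force: [2.3, -4.4, -2.7]
gripper_width: 37.5
gripper_force: 15.0
[549.501, -194.875, 113.995] [ 1.79990159e+02 -3.11271225e-02  9.54985749e+00] F_tool [1.77 4.69 2.66] T [-0.843, -0.243, 0.112] sd 0.025 37.646 59.783773274043874
```

```bash
python3 -m crank '1 0 0.3 0 0 0 2;1 0 0 0 0 0 0'; python3 st.py 6
```

```text
time_s: 18.12
ee_pos: [549.5, -194.9, 114.0]
ee_rot: [-180.0, -0.0, 7.5]
force: [3.1, -3.9, -3.0]
gripper_width: 38.0
gripper_force: 15.0
[549.485, -194.949, 113.989] [-1.79983169e+02 -2.52127784e-02  7.54195026e+00] F_tool [2.55 3.49 2.12] T [-0.624, -0.398, 0.137] sd 0.028 37.791 61.76017702742105
```

```bash
python3 -m crank '1 0 0.1 0 0 0 0.5;1 0 0 0 0 0 0'; python3 st.py 10
```

```text
time_s: 18.62
ee_pos: [549.5, -195.0, 114.0]
ee_rot: [-180.0, -0.0, 7.0]
force: [3.8, -1.9, -1.5]
gripper_width: 37.9
gripper_force: 15.0
[549.446, -195.012, 113.968] [-1.79979578e+02 -2.06370816e-02  7.04219674e+00] F_tool [3.45 1.86 1.94] T [-0.307, -0.527, 0.152] sd 0.034 37.776 62.25245219669879
```

```bash
python3 -m crank '-0.2 0 0 0 0 0 0;-1 0 0 0 0 0 0;-1 0 0 0 0 0 0;-1 0 0 0 0 0 0;-1 0 0 -10 0 0 0;-1 0 0 -30 0 0 0;-1 0 0 -30 0 0 0;-1 0 0 0 0 0 0;-1 0 0 0 0 0 0'
python3 - <<'E'
from h import *
s=env.state();print(s["ee_pos"],s["ee_rot"],s["torque"])
f=grab_frame("wrist");cv2.imwrite("pics/w3.png",f)
for n in("catches","knob_top","core"):
    print(n,[(np.round(r["point"]).tolist(),round(r["p"],2)) for r in models.search_frame(n,"wrist")[:2]])
cv2.imwrite("pics/w3c.png",cv2.resize(f[100:330,200:440],None,fx=2.5,fy=2.5))
E
```

```text
time_s: 20.2
ee_pos: [548.8, -195.0, 183.4]
ee_rot: [-180.0, 0.1, 7.0]
force: [0.1, -0.0, -0.5]
gripper_width: 91.5
gripper_force: 0.0
[ 548.79160332 -195.03314523  183.41052997] [-1.79966099e+02  5.24968478e-02  7.04444968e+00] [-0.07889805  0.15795778 -0.00923691]
catches [([557.0, -197.0, 131.0], 0.66), ([524.0, -400.0, 32.0], 0.41)]
knob_top [([553.0, -190.0, 133.0], 0.6), ([558.0, -196.0, 19.0], 0.19)]
core [([569.0, -194.0, 83.0], 0.71)]
```

View pics/w3c.png

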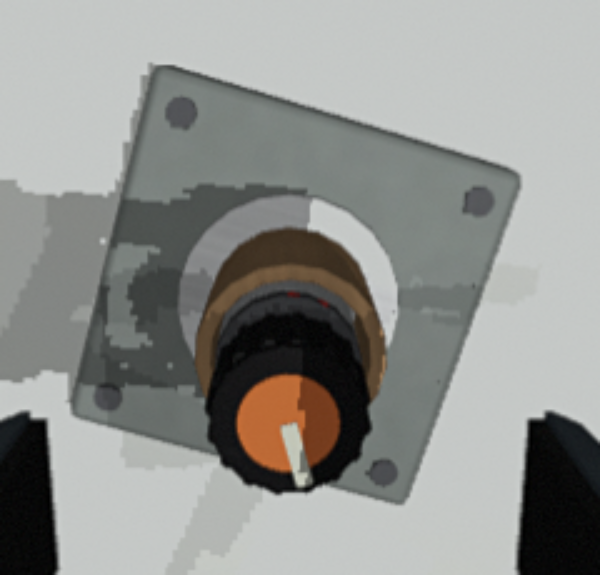

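The catches are fully inside the head, with only a trace of red flush at the head's face. Next I grip the core, keeping the gripper's body above the knob's top at 133 mm.

```bash
python3 -m crank '-1 0 0 30 0 0 0;-1 0 0 40 0 0 0;-1 0 0 30 0 0 0;-1 0 0 12 0 0 0;-1 0 0 0 0 0 0;-1 0 0 0 0 0 0' 8; python3 st.py 2;python3 -m crank '1 0 0 0 0 0 0;1 0 0 0 0 0 0;1 0 0 0 0 0 0;1 0 0 0 0 0 0;1 0 0 0 0 0 0' 8; python3 st.py 4
```

```text
time_s: 21.15
ee_pos: [550.3, -195.6, 73.1]
ee_rot: [179.9, -0.1, 7.0]
force: [0.2, 0.2, -0.2]
gripper_width: 91.2
gripper_force: 0.0
[550.262, -195.578, 73.181] [ 1.79933232e+02 -1.38688561e-01  7.04521113e+00] F_tool [ 0.16 -0.1   0.22] T [-0.06, 0.149, -0.011] sd 0.008 91.415 62.25207454210817
time_s: 21.82
ee_pos: [549.4, -195.3, 72.0]
ee_rot: [-180.0, -0.0, 7.0]
force: [-0.6, -0.0, 0.5]
gripper_width: 54.7
gripper_force: 8.0
[549.351, -195.253, 72.012] [-1.79999686e+02 -7.27652363e-03  7.04459599e+00] F_tool [-0.26  0.18 -0.68] T [-0.077, 0.193, 0.022] sd 0.041 54.744 62.2533659156267
```

```bash
python3 -m crank '1 0 0 -3 0 0 0;1 0 0 -6 0 0 0;1 0 0 -6 0 0 0;1 0 0 0 0 0 0'; python3 st.py 4
```

```text
time_s: 22.48
ee_pos: [549.8, -195.4, 87.7]
ee_rot: [180.0, -0.1, 7.0]
force: [-0.3, 0.2, -0.6]
gripper_width: 54.8
gripper_force: 8.0
[549.463, -195.261, 87.248] [-1.79991383e+02  6.83580856e-03  7.04623501e+00] F_tool [-0.11 -0.44  0.81] T [-0.052, 0.152, 0.041] sd 0.017 54.828 62.254012942024175
```

```bash
python3 -m crank '1 0 0 -10 0 0 0;1 0 0 -12 0 0 0;1 0 0 -12 0 0 0;1 0 0 -12 0 0 0;1 0 0 -12 0 0 0'; python3 -m crank '1 0 0 -15 0 0 0;1 0 0 -20 0 0 0;1 0 0 -20 0 0 0;1 0 0 -20 0 0 0;1 0 0 -5 0 0 0;1 0 0 0 0 0 0;1 0 0 0 0 0 0'; python3 st.py 2
python3 - <<'E'
from h import *
f=grab_frame("scene");cv2.imwrite("pics/s2.png",f[120:360,160:480])
s=env.state()
t=models.search_frame("tray","scene")+models.search_frame("tray","top")
for r in t: print(r)
c=[px2w("top",*p,35) for p in((215,242),(278,259),(262,327),(197,311))]
print("target shift tool",totool(s,[550,191,s["ee_pos"][2]]))
E
```

```text
time_s: 23.25
ee_pos: [549.4, -195.2, 146.0]
ee_rot: [180.0, -0.0, 7.0]
force: [0.6, 0.0, -0.4]
gripper_width: 55.0
gripper_force: 8.0
time_s: 24.12
ee_pos: [548.8, -195.0, 224.0]
ee_rot: [-179.9, 0.1, 7.0]
force: [-0.0, -0.6, 0.3]
gripper_width: 54.5
gripper_force: 8.0
[548.833, -195.043, 223.987] [-1.79945620e+02  9.50607958e-02  7.04937897e+00] F_tool [0.05 0.2  0.3 ] T [-0.05, 0.182, -0.007] sd 0.023 54.634 62.25268915211651
{'point': [543.5, 193.4, 3.7], 'p': 0.88}
{'point': [490.0, -410.9, 38.5], 'p': 0.53}
{'point': [550.6, 190.9, 5.6], 'p': 0.92}
target shift tool [ 4.84240913e+01 -3.83026592e+02  2.76343530e-01]
```

View pics/s2.png

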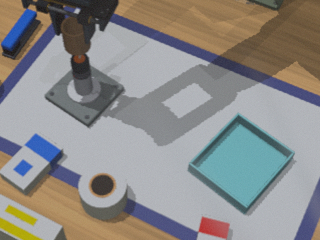

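The core is free and clear of the knob in the scene view, so I carry it to the tray centre at about (550,191).

```bash
python3 -m crank '1 3 -20 0 0 0 0;1 6 -45 0 0 0 0;1 6 -45 0 0 0 0;1 6 -45 0 0 0 0;1 6 -45 0 0 0 0;1 6 -45 0 0 0 0;1 5 -45 0 0 0 0;1 5 -45 0 0 0 0;1 3 -30 0 0 0 0;1 2 -18 0 0 0 0'; python3 -m crank '1 0 0 0 0 0 0;1 0 0 30 0 0 0;1 0 0 50 0 0 0;1 0 0 40 0 0 0;1 0 0 25 0 0 0;1 0 0 10 0 0 0;1 0 0 0 0 0 0;1 0 0 0 0 0 0'; python3 st.py 3
```

```text
time_s: 25.58
ee_pos: [549.1, 193.1, 224.9]
ee_rot: [-180.0, 0.0, 7.2]
force: [0.5, -0.8, -0.3]
gripper_width: 54.6
gripper_force: 8.0
time_s: 26.58
ee_pos: [551.0, 190.8, 71.3]
ee_rot: [-180.0, -0.1, 7.0]
force: [-0.0, -0.7, -1.0]
gripper_width: 54.6
gripper_force: 8.0
[550.881, 190.867, 71.285] [-1.79970454e+02 -1.45584704e-01  7.04288654e+00] F_tool [ 0.02 -0.08  0.92] T [-0.068, 0.159, 0.015] sd 0.03 54.629 100.94523509736675
```

```bash
python3 -m crank '1 0 0 9 0 0 0;1 0 0 5 0 0 0;1 0 0 2 0 0 0;1 0 0 0 0 0 0'; python3 st.py 2; python3 -m crank '1 0 0 1 0 0 0;1 0 0 1 0 0 0;1 0 0 0 0 0 0'; python3 st.py 3
```

```text
time_s: 27.18
ee_pos: [549.9, 190.8, 53.7]
ee_rot: [180.0, 0.0, 7.1]
force: [-0.1, -1.4, -0.5]
gripper_width: 54.7
gripper_force: 8.0
[549.931, 190.798, 53.762] [-1.79996033e+02  2.77510924e-03  7.04765587e+00] F_tool [-0.32  0.57  0.08] T [-0.037, 0.165, -0.015] sd 0.014 54.626 100.94790482797922
time_s: 27.6
ee_pos: [550.3, 190.9, 53.0]
ee_rot: [-180.0, -0.1, 7.0]
force: [-1.2, 0.2, 5.4]
gripper_width: 55.1
gripper_force: 8.0
[550.239, 190.888, 52.955] [-1.79983018e+02 -5.83575708e-02  7.04645251e+00] F_tool [-1.23  0.02 -5.22] T [-0.128, 0.408, -0.034] sd 0.013 54.749 100.94863762274947
```

The core has touched the tray floor with a gentle 5 N. I release it, withdraw straight up and check.

```bash
python3 -m crank '0 0 0 0 0 0 0;-0.5 0 0 0 0 0 0;-1 0 0 0 0 0 0;-1 0 0 0 0 0 0;-1 0 0 0 0 0 0;-1 0 0 0 0 0 0;-1 0 0 -20 0 0 0;-1 0 0 -50 0 0 0;-1 0 0 -60 0 0 0;-1 0 0 -50 0 0 0'; python3 -m crank '-1 -45 0 0 0 0 0;-1 -60 0 0 0 0 0;-1 -45 0 0 0 0 0;-1 0 0 0 0 0 0;-1 0 0 0 0 0 0'
python3 - <<'E'
from h import *
f=grab_frame("scene");cv2.imwrite("pics/s3.png",f);print(models.search_frame("core","scene")[:1])
s=env.state();print(s["ee_pos"],s["force"],s["gripper_width"])
E
```

```text
time_s: 28.95
ee_pos: [550.1, 190.8, 234.4]
ee_rot: [-180.0, -0.1, 7.0]
force: [1.0, -0.4, 0.1]
gripper_width: 91.1
gripper_force: 0.0
time_s: 29.58
ee_pos: [402.0, 172.6, 232.4]
ee_rot: [-180.0, -0.1, 7.1]
force: [-0.3, 0.8, -0.5]
gripper_width: 91.6
gripper_force: 0.0
[{'point': [556.4, 194.0, 43.5], 'p': 0.73}]
[402.3715585  172.65645855 232.04527799] [-0.59922075 -0.43861101  0.40379401] 91.23899333848195
```

View pics/s3.png

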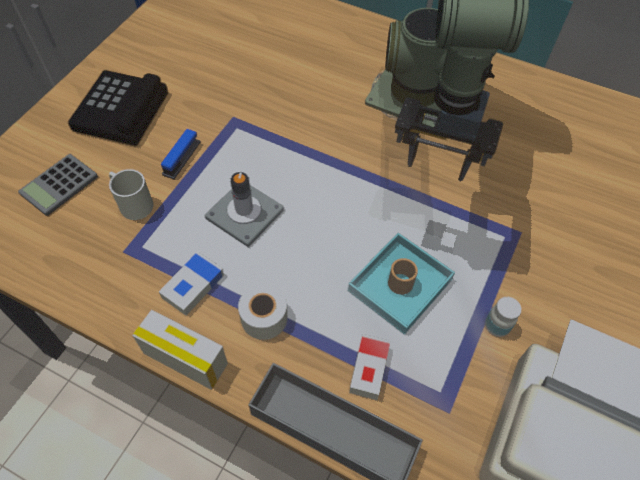

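The core stands upright in the tray at px (403,275), the knob is still on the bare hub at (240,190), and the bystanders haven't moved.

```bash
python3 -c "
from workcell import env
print(env.job_done())"
```

```text
the job is handed in; nothing more can be done
None
```

Job handed in at about 30 s: I turned the knob clockwise to its end stop (about 0.15 N m measured) and left it backed off with the catches drawn in; the core stands upright in the teal tray, and nothing else on the desk was moved.

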